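# Seal a model house with the clamped spray can and cap it

### The arm

A 6-joint arm with a two-finger parallel gripper is mounted at the origin on the work surface. World frame = base frame: x ahead of the robot, y to its left, z up, the work surface at z = 0. Lengths are in mm, angles in rad, forces in N, time in s.
With the tool pointing down it reaches from about 400 to 825 mm from the base axis. Payload 7 kg.
Tool frame: the origin (TCP) lies at the very end of the fingers, on their centre line; the grasp point (between the pads) lies 19 mm behind it; z points along the fingers, y is the direction in which the jaws open and shut (so a half turn about z gives the same grasp; the last joint's range is limited). The gripper opens to 85 mm and grips with 20 to 120 N. Pads are 22 mm wide; open, the fingers measure 114 mm over their backs; the gripper's body (76 mm by 85 mm) begins 54 mm behind the grasp point. The pads swing forward as they close: fully open they stand 13 mm farther back than shut.
Start: joints at [-0.846, 0.359, 0.012, 0, -1.224, -0.288], TCP at [285.525, -611.613, 231.302] pointing down, gripper open.
Joint ranges: [-3.07, 3.07], [-1.43, 2.12], [-1.02, 1.25], [-3.03, 1.67], [-3.05, -0], [-3.03, 3.03]. Speed limits (rad/s): [2.39, 2.39, 3.01, 3.14, 3.14, 3.14].

### API

Orientations are given as a unit quaternion [x, y, z, w].
In Python, from station import env gives the robot as it stands. Calls block until the motion is done:
- env.move_to(position, orientation): joint-space move of the TCP to a pose.
- env.move_linear(position, vel=150, rotation=None): straight line of the TCP; rotation=None keeps the orientation; vel is the mean speed in mm/s.
- env.movej(angles): joint-space move.
- env.open_gripper() and env.close_gripper(newtons=None): open the fingers fully, or close them until they stop; newtons is the grip in N (None keeps the last).
- env.pause(seconds).
- env.ik(position, orientation): joint angles nearest the present ones, or None.
- env.read_camera(name): name is "scene" or "top" or "wrist"; returns a dict with "image" (400x640x3 uint8, blue, green, red), "fx", "fy", "cx", "cy" (pixels), "origin" and "rotation" of the camera in the world. Camera axes: x right, y up, looking along -z (the intrinsics and any distortion apply to the point x, -y, -z); pixel columns grow to the right and rows downward; lengths in mm; the calibration is good to about 2 mm. A picture is of the moment at which its call begins. There is no depth.
A pose or a line that the arm cannot do raises env.IKError and nothing moves.
- env.finish_job(): hands the job in, once; it reports no verdict.
Readings, each from a call of its own:
- env.read_time(): time.
- env.read_q(): joint angles.
- env.read_joint_vel(): joint speeds.
- env.read_tau(): joint torques, N m.
- env.read_eef_pos(): TCP position.
- env.read_ee_rot(): TCP orientation.
- env.read_contact_force(): force on the tool from outside, world axes, zero at the start.
- env.read_torque(): the same for the moment, N m.
- env.read_grip_width(): finger opening in mm.
Only numpy, scipy, OpenCV 4.12 (cv2) and the standard library are available. Lean on these libraries where they do the work, as an engineer would, in place of code of your own. Each camera call takes 0.05 s, during which the arm holds its last target.

### The job

Push the sliding carriage with the white model house along its track until it is fully home against the red stop, in front of the blue spray can. Then press the white nozzle on top of the can all the way down and let it spring back up. Finally put the red overcap on the can, open side down, fully seated and level, with the house still home, and leave the other things on the bench where they are.

Things in the scene. Friction and masses are not known exactly. Their poses are not given: they have to be found in the camera images.
- station: Fixed dark wooden spray station. Origin on the bench under the axis of the upright blue spray can (58 mm diameter; clamp ring 74 mm, up to 47 mm height); z up. The can sprays along the station's +x. The carriage's track runs along station y at x = 0.125 (board 110 mm wide, y = -0.06 to 0.25); the red stop is at its -y end.
- can_ledge (a point): Centre of the can's flat shoulder ledge, 150 mm above the bench, on the can's axis, z up. The overcap's rim sits on this ledge (radius 23.5 to 29 mm) around a raised tapering collar, 10 mm high, radius 23.5 mm at the bottom and 21.5 mm at the top.
- nozzle (a joint): Travel of the white sprung nozzle on top of the can: 0 is up, 0.006 m is fully down; about 8 N holds it fully down and it springs back by itself.
- nozzle_top (a point): Centre of the flat top of the nozzle, a white upright cylinder 28 mm in diameter and 20 mm high on the can's axis; 188 mm above the bench when up. Pressed straight down.
- carriage (a joint): Position of the carriage along its track, in m: grows as it slides along the station's -y; 0 is the outer end, 0.15 is home against the red stop, with the house straight in front of the nozzle. About 2 N moves it and it stays where it is left.
- push_face (a point): Middle of the top edge of the outer face (towards station +y) of the carriage's upright wooden push board, 84 mm wide (along station x), 12 mm thick, from 20 to 103 mm above the bench. Push this face along the station's -y. The white house (66 mm long, 44 mm wide, ridge 105 mm above the bench) is fixed to the carriage behind the board. Axes as the station's.
- overcap: Loose red plastic spray-can overcap: a round cup standing open side down, 58 mm outer diameter, 60 mm high, 3 mm wall (52 mm inside), 55 mm deep inside. Origin at the centre of its open rim (the underside), z up through the closed top. Starts on the bench.
- brush_tin: Bystander: yellow tin, 68 mm diameter, 85 mm high, with brushes up to 185 mm high. Origin at the centre of its underside.
- tape_roll: Bystander: yellow tape roll lying flat, 90 mm outer diameter, 25 mm high. Origin at the centre of its underside.
- sanding_block: Bystander: cork sanding block lying flat, 110 x 50 x 32 mm (x, y, z). Origin at the centre of its underside.
- screwdriver: Bystander: red-handled screwdriver lying along its x, 190 mm long, about 30 mm high. Origin near its middle.
There are look-alikes about, which are no part of the job. There is more than one size of the overcap; the one meant has the size given above.

How it is judged:
By the outcome, as a careful person would: the job done as asked, in the order asked, and still so for the second after the job is handed in, with the robot touching nothing.
It also fails if it takes over 59 s, if anything falls off the work surface, if the arm or the gripper's body presses on something with over 40 N, if the wrist force passes 120 N, or if a joint passes its speed limit or range.

## Working session

There is one attempt and no reset: what is moved stays moved. The work goes in short steps, each a Python script; the robot and the scene stay as the last script left them, time stands still between calls to the robot, and variables do not carry over. Pictures are saved under pics/ and viewed, and the job is handed in when it is done.

```bash
ls; mkdir -p pics; python3 - <<'E'
from station import env
import cv2
for n in ["scene","top","wrist"]:
    c=env.read_camera(n); cv2.imwrite(f"pics/{n}0.png",c["image"])
    print(n,{k:v for k,v in c.items() if k!="image"})
print(env.read_time(),env.read_ee_rot(),env.read_grip_width())
E
```

```text
pics
scene {'fx': 439.3165335809116, 'fy': 439.3165335809116, 'cx': 314.2548566421423, 'cy': 194.7288297366155, 'origin': array([1117.46772003,  495.27836569, 1071.60243219]), 'rotation': array([0.14519479, 0.30196998, 0.84802448, 0.41059357])}
top {'fx': 387.22616211273333, 'fy': 387.22616211273333, 'cx': 315.33033083206254, 'cy': 209.55916837174095, 'origin': array([ 303.30260003,   32.09378981, 1489.11134375]), 'rotation': array([ 0.04826424, -0.05546789, -0.70139068,  0.70897461])}
wrist {'fx': 286.0021907364594, 'fy': 286.0021907364594, 'cx': 324.99659211149043, 'cy': 206.28783760132063, 'origin': array([ 224.49506191, -640.88779303,  373.0479352 ]), 'rotation': array([-0.07155334, -0.1132241 ,  0.83567379,  0.5326441 ])}
0.15 [-2.16619590e-01  9.76255897e-01  5.82364724e-04 -1.91790255e-04] 85.14691097053824
```

View pics/scene0.png

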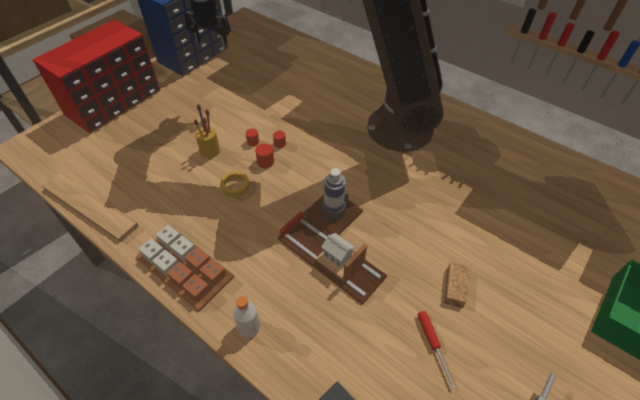

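View pics/top0.png

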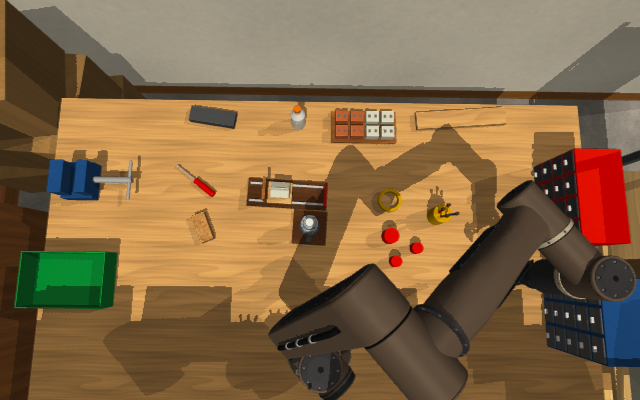

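View pics/wrist0.png

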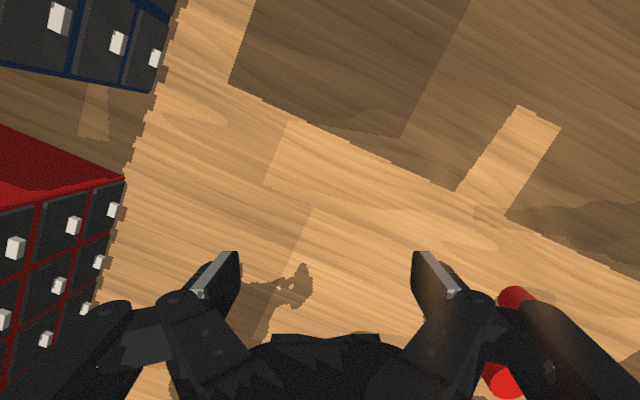

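```bash
cat > h.py <<'E'
import numpy as np, cv2
from scipy.spatial.transform import Rotation as R
def ray(c,u,v):
    d=np.array([(u-c["cx"])/c["fx"],-(v-c["cy"])/c["fy"],-1.0])
    return np.array(c["origin"]),R.from_quat(c["rotation"]).apply(d)
def onz(c,u,v,z):
    o,d=ray(c,u,v); return o+d*(z-o[2])/d[2]
def proj(c,p):
    q=R.from_quat(c["rotation"]).inv().apply(np.array(p,float)-c["origin"])
    return c["cx"]+c["fx"]*q[0]/-q[2], c["cy"]-c["fy"]*q[1]/-q[2]
def tri(c1,p1,c2,p2):
    o1,d1=ray(c1,*p1);o2,d2=ray(c2,*p2)
    d1/=np.linalg.norm(d1);d2/=np.linalg.norm(d2)
    s=np.linalg.lstsq(np.stack([d1,-d2],1),o2-o1,rcond=None)[0]
    a,b=o1+s[0]*d1,o2+s[1]*d2
    return (a+b)/2,np.linalg.norm(a-b)
def crop(im,u0,v0,u1,v1,k,name):
    cv2.imwrite(name,cv2.resize(im[v0:v1,u0:u1],None,fx=k,fy=k,interpolation=cv2.INTER_CUBIC))
E
python3 - <<'E'
from station import env
from h import *
import pickle
cs={n:env.read_camera(n) for n in["scene","top"]}
pickle.dump(cs,open("c0.pkl","wb"))
for n,c in cs.items():
    hsv=cv2.cvtColor(c["image"],cv2.COLOR_BGR2HSV)
    m=(((hsv[...,0]<6)|(hsv[...,0]>174))&(hsv[...,1]>180)&(hsv[...,2]>70)).astype(np.uint8)
    k,l,s,ce=cv2.connectedComponentsWithStats(m)
    for i in range(1,k):
        if 40<s[i,4]<1500: print(n,s[i],ce[i].round(1),onz(c,*ce[i],30 if n=="scene" else 55).round(0))
a=cs["scene"]["image"];b=cs["top"]["image"]
A=cv2.resize(a[110:180,230:310],(400,350),interpolation=2);B=cv2.resize(b[215:275,370:440],(400,343),interpolation=2)
C=cv2.resize(a[160:310,270:400],(400,461),interpolation=2);D=cv2.resize(b[165:255,235:340],(400,343),interpolation=2)
cv2.imwrite("pics/caps.png",np.hstack([A[:343],B]))
cv2.imwrite("pics/stn.png",np.hstack([C,np.vstack([D,np.zeros((118,400,3),np.uint8)])]))
E
```

```text
scene [540  13  16  26 150] [547.1  25.7] [-947.  179.   30.]
scene [559  24  15  22 134] [565.6  34.4] [-926.  267.   30.]
scene [598  31  21  29 186] [608.1  45.1] [-954.  436.   30.]
scene [247 130  10   7  60] [251.5 133. ] [ 372. -373.   30.]
scene [274 132  10   7  60] [278.8 134.9] [ 321. -293.   30.]
scene [256 145  16  11 140] [263.7 149.9] [ 407. -285.   30.]
scene [419 312  21  37 312] [428.5 329.9] [615. 451.  30.]
top [194 178  21  19 144] [204.1 187. ] [596. 438.  55.]
top [324 183   3  24  59] [325.  194.4] [574. -17.  55.]
top [382 228  17  16 214] [390.1 235.5] [ 421. -260.   55.]
top [410 242  13  12 124] [416.  247.7] [ 377. -356.   55.]
top [389 256  13  11 120] [395.1 260.9] [ 328. -277.   55.]
```

View pics/caps.png

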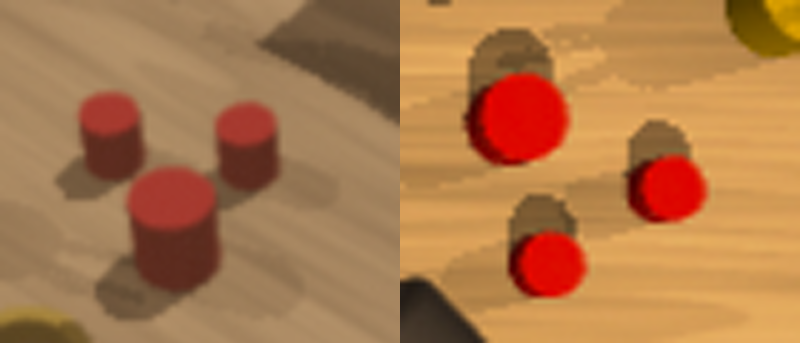

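View pics/stn.png

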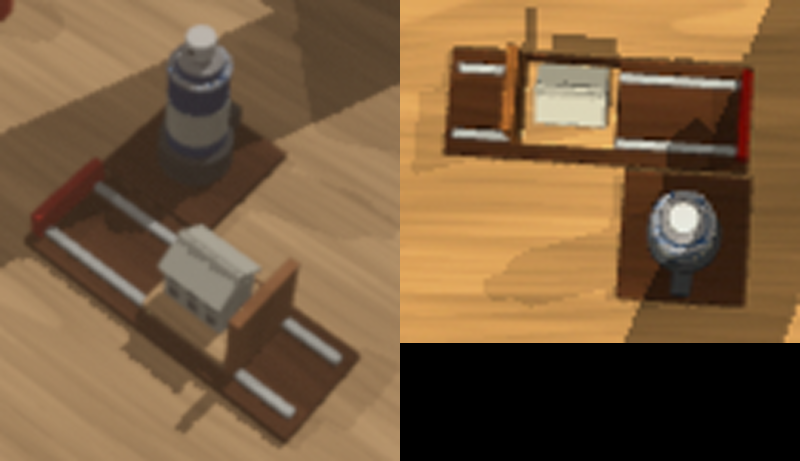

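```bash
python3 - <<'E'
import pickle
from h import *
cs=pickle.load(open("c0.pkl","rb"));S,T=cs["scene"],cs["top"]
def blob(c,m,box):
    u0,v0,u1,v1=box; mm=np.zeros(m.shape,np.uint8); mm[v0:v1,u0:u1]=m[v0:v1,u0:u1]
    k,l,s,ce=cv2.connectedComponentsWithStats(mm); i=1+np.argmax(s[1:,4]); 
    return ce[i],s[i],(l==i).astype(np.uint8)
hs={n:cv2.cvtColor(c["image"],cv2.COLOR_BGR2HSV) for n,c in cs.items()}
w=(hs["scene"][...,1]<60)&(hs["scene"][...,2]>150)
print("noz scene",blob(S,w,(325,165,345,182))[:2])
w=(hs["top"][...,1]<45)&(hs["top"][...,2]>205)
pt,st,_=blob(T,w,(300,212,320,235)); print("noz top",pt,st,onz(T,*pt,188).round(1))
p=np.array(onz(T,*pt,188)); print("predicted in scene of that", proj(S,p))
# white body edges in scene - manual crop values
# cap top discs: bright red in scene (lid brighter than side)
for n,z in(("scene",60),("top",60)):
    h=hs[n]; red=((h[...,0]<8)|(h[...,0]>172))&(h[...,1]>150)
    print(n,"V hist", np.percentile(h[...,2][red],[5,50,95]))
bs=((hs["scene"][...,0]<8)|(hs["scene"][...,0]>172))&(hs["scene"][...,1]>150)&(hs["scene"][...,2]>130)
bt=((hs["top"][...,0]<8)|(hs["top"][...,0]>172))&(hs["top"][...,1]>150)&(hs["top"][...,2]>190)
for nm,bx1,bx2 in(("big",(250,140,278,170),(378,222,404,248)),("s1",(244,125,262,145),(406,238,426,258)),("s2",(270,128,290,147),(386,252,404,270))):
    a,sa,ma=blob(S,bs,bx1); b,sb,mb=blob(T,bt,bx2)
    P,g=tri(S,a,T,b)
    dist=np.linalg.norm(P-T["origin"]); 
    print(nm,a.round(1),b.round(1),P.round(1),"gap",g.round(1),"diam(area) top",round(2*np.sqrt(sb[4]/np.pi)*dist/T["fx"],1),"scene w",round(sa[2]*np.linalg.norm(P-S["origin"])/S["fx"],1),"onz60",onz(S,*a,60).round(1),onz(T,*b,60).round(1))
# red stop line & board edges (top)
crop(T["image"],240,165,340,250,8,"pics/stn_top.png")
crop(S["image"],275,160,390,305,4,"pics/stn_sc.png")
E
```

```text
noz scene (array([335.03571429, 171.26785714]), array([330, 168,  11,   7,  56], dtype=int32))
noz top [309.         221.66666667] [306 218   7   8  42] [454.2  40.8 188. ]
predicted in scene of that (np.float64(335.1985598705957), np.float64(171.05261047330748))
scene V hist [ 71. 111. 166.]
top V hist [ 74. 195. 225.]
big [263.8 149.3] [391.7 235. ] [ 423.2 -265.7   57.3] gap 0.1 diam(area) top 57.2 scene w 55.9 onz60 [ 425.  -263.7   60. ] [ 422.9 -265.1   60. ]
s1 [251.3 132.4] [417.7 247.6] [ 378.6 -365.8   41.7] gap 0.7 diam(area) top 42.9 scene w 41.9 onz60 [ 391.8 -350.8   60. ] [ 377.5 -360.5   60. ]
s2 [278.7 134.5] [396.6 260.9] [ 328.4 -285.8   41.3] gap 0.5 diam(area) top 42.3 scene w 41.4 onz60 [ 342.9 -271.8   60. ] [ 328.  -281.5   60. ]
```

View pics/stn_top.png

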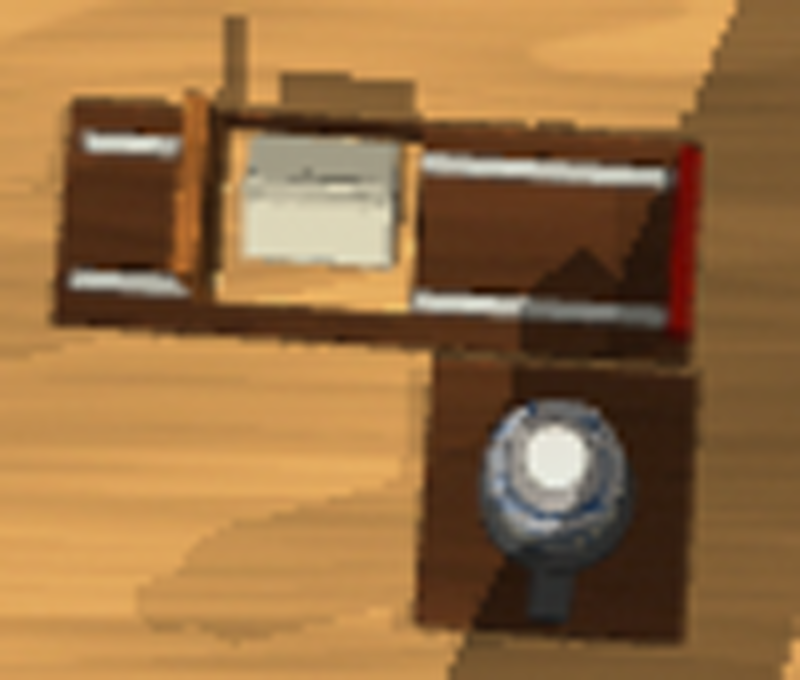

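View pics/stn_sc.png

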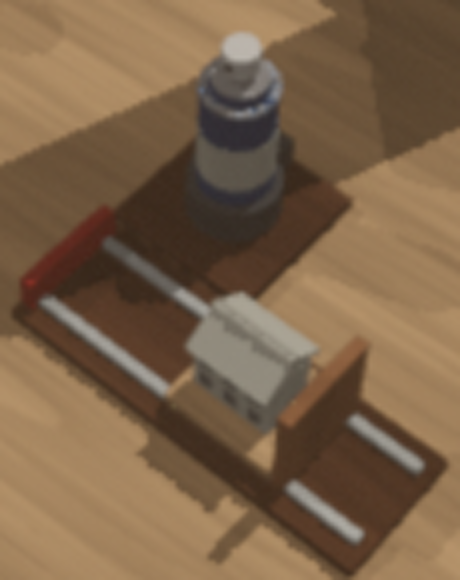

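```bash
python3 - <<'E'
import pickle
from h import *
from station import env
cs=pickle.load(open("c0.pkl","rb"));S,T=cs["scene"],cs["top"]
t=lambda x,y:(240+x/8-.4,165+y/8-.4)
s=lambda x,y:(275+x/4-.4,160+y/4-.4)
z=12
BL=onz(T,*t(54,325),z);BR=onz(T,*t(688,362),z);TL=onz(T,*t(75,98),z)
print(BL,BR,TL); e=BL-BR; print("len",np.linalg.norm(e[:2]),"yaw",np.arctan2(-e[0],e[1]))
# scene: lower-left board edge corners
a=onz(S,*s(15,314),z);b=onz(S,*s(352,572),z);c=onz(S,*s(445,463),z);print("scene",a,b,c,np.linalg.norm(b-a),np.linalg.norm(c-b)); e=b-a; print("yaw",np.arctan2(-e[0],e[1]))
f1=onz(T,*t(187,92),103);f2=onz(T,*t(175,285),103);print("face top",f1,f2,np.linalg.norm(f1-f2),np.arctan2(*( (f1-f2)[[1,0]])))
g1=onz(S,*s(280,420),103);g2=onz(S,*s(366,346),103);print("face scene(outer edge?)",g1,g2,np.linalg.norm(g1-g2))
th=np.arctan2(-(BL-BR)[0],(BL-BR)[1])
C=np.array([454.2,40.8]);Rm=np.array([[np.cos(th),-np.sin(th)],[np.sin(th),np.cos(th)]])
for n,p in(("BL",BL),("BR",BR),("f1",f1),("f2",f2),("g1",g1),("g2",g2)): print(n,(Rm.T@(p[:2]-C)).round(1))
q=R.from_euler("z",0).as_quat()
print(R.from_quat(env.read_ee_rot()).as_matrix().round(2))
E
```

```text
[535.66092126 284.18798161  12.        ] [521.17229075 -21.52373864  12.        ] [647.72186435 278.00298412  12.        ]
len 306.054858334841 yaw -0.04735767873757151
scene [632.46758703 -22.81424158  12.        ] [647.17923802 280.47796944  12.        ] [542.66365616 284.96213001  12.        ] 303.64880690990606 104.61173236621484
yaw -0.048468534491107815
face top [629.95279136 211.81058924 103.        ] [540.33741877 214.58158485 103.        ] 89.658203316363 -0.03091113626429475
face scene(outer edge?) [630.63358395 205.19509306 103.        ] [551.58401508 216.82789762 103.        ] 79.90091664380473
BL [ 69.8 247. ]
BR [ 69.8 -59.1]
f1 [167.5 179.1]
f2 [ 77.8 177.7]
g1 [168.5 172.6]
g2 [ 88.9 180.4]
[[-0.91 -0.42 -0.  ]
 [-0.42  0.91  0.  ]
 [ 0.    0.   -1.  ]]
```

```bash
cat >> h.py <<'E'
TH=-0.048; C=np.array([454.2,40.8])
RS=np.array([[np.cos(TH),-np.sin(TH)],[np.sin(TH),np.cos(TH)]])
def W(x,y,z): return np.array([*(C+RS@np.array([x,y])),z])
def st(p): return RS.T@(np.array(p)[:2]-C)
def down(ang): # tool x at world angle ang, z down
    x=np.array([np.cos(ang),np.sin(ang),0]);zz=np.array([0,0,-1.]);y=np.cross(zz,x)
    return R.from_matrix(np.stack([x,y,zz],1)).as_quat()
E
python3 - <<'E'
import pickle
from h import *
from station import env
cs=pickle.load(open("c0.pkl","rb"));S,T=cs["scene"],cs["top"]
t=lambda x,y:(240+x/8-.4,165+y/8-.4)
print("ridge ends st",st(onz(T,*t(243,190),105)),st(onz(T,*t(395,196),105)))
for nm,p in(("pre",W(125,225,75)),("home",W(125,40,75)),("nz",W(0,0,200)),("cap",[423,-265,40]),("capv",[423,-265,300])):
  for a in (0,1,2,3,4,5,6,7):
    r=env.ik(p,down(TH+a*np.pi/4)); print(nm,a,None if r is None else np.round(r,2))
print(env.read_contact_force(), env.read_time())
E
```

```text
ridge ends st [122.92071354 150.03815748] [124.30049035  80.89605243]
pre 0 [ 0.72  0.44 -0.25  0.   -0.88  0.81]
pre 1 [ 0.72  0.44 -0.25  0.   -0.88  1.59]
pre 2 [ 0.72  0.44 -0.25  0.   -0.88  2.38]
pre 3 None
pre 4 [ 0.72  0.44 -0.25  0.   -0.88 -2.34]
pre 5 [ 0.72  0.44 -0.25  0.   -0.88 -1.55]
pre 6 [ 0.72  0.44 -0.25  0.   -0.88 -0.76]
pre 7 [ 0.72  0.44 -0.25  0.   -0.88  0.02]
home 0 [ 0.46  0.36 -0.38  0.   -0.83  1.06]
home 1 [ 0.46  0.36 -0.38  0.   -0.83  1.85]
home 2 [ 0.46  0.36 -0.38  0.   -0.83  2.63]
home 3 [ 0.46  0.36 -0.38  0.   -0.83 -2.87]
home 4 [ 0.46  0.36 -0.38  0.   -0.83 -2.08]
home 5 [ 0.46  0.36 -0.38  0.   -0.83 -1.29]
home 6 [ 0.46  0.36 -0.38  0.   -0.83 -0.51]
home 7 [ 0.46  0.36 -0.38  0.   -0.83  0.28]
nz 0 [ 0.52  0.02 -0.5   0.   -1.06  1.  ]
nz 1 [ 0.52  0.02 -0.5   0.   -1.06  1.78]
nz 2 [ 0.52  0.02 -0.5   0.   -1.06  2.57]
nz 3 [ 0.52  0.02 -0.5   0.   -1.06 -2.93]
nz 4 [ 0.52  0.02 -0.5   0.   -1.06 -2.14]
nz 5 [ 0.52  0.02 -0.5   0.   -1.06 -1.36]
nz 6 [ 0.52  0.02 -0.5   0.   -1.06 -0.57]
nz 7 [ 0.52  0.02 -0.5   0.   -1.06  0.21]
cap 0 [-0.17  0.29 -0.61  0.   -0.67  1.69]
cap 1 [-0.17  0.29 -0.61  0.   -0.67  2.47]
cap 2 [-0.17  0.29 -0.61  0.   -0.67 -3.02]
cap 3 [-0.17  0.29 -0.61 -0.   -0.67 -2.24]
cap 4 [-0.17  0.29 -0.61  0.   -0.67 -1.45]
cap 5 [-0.17  0.29 -0.61  0.   -0.67 -0.67]
cap 6 [-0.17  0.29 -0.61  0.   -0.67  0.12]
cap 7 [-0.17  0.29 -0.61  0.   -0.67  0.9 ]
capv 0 [-0.17  0.02 -0.25  0.   -1.29  1.69]
capv 1 [-0.17  0.02 -0.25  0.   -1.29  2.47]
capv 2 [-0.17  0.02 -0.25  0.   -1.29 -3.02]
capv 3 [-0.17  0.02 -0.25  0.   -1.29 -2.24]
capv 4 [-0.17  0.02 -0.25  0.   -1.29 -1.45]
capv 5 [-0.17  0.02 -0.25  0.   -1.29 -0.67]
capv 6 [-0.17  0.02 -0.25  0.   -1.29  0.12]
capv 7 [-0.17  0.02 -0.25  0.   -1.29  0.9 ]
[ 0.21041324 -0.10793551 -0.40614445] 0.25
```

```bash
python3 - <<'E'
from h import *
from station import env
q=down(TH+np.pi/2)
env.close_gripper(40)
p=env.read_eef_pos(); env.move_linear([p[0],p[1],290],vel=200)
env.move_to(W(125,225,290),q)
env.move_linear(W(125,225,75),vel=200)
print(env.read_time(),env.read_grip_width(),st(env.read_eef_pos()),env.read_contact_force())
f0=env.read_contact_force()
env.move_linear(W(125,195,75),vel=120); print(env.read_contact_force()-f0)
c=env.read_camera("scene");cv2.imwrite("pics/s1.png",c["image"][120:360,200:520].repeat(2,0).repeat(2,1))
print(env.read_time())
E
```

```text
5.9083 0.26167010923946377 [125.68713383 225.45536672] [-0.21005112  0.34534287  0.09048408]
[ 0.68953011 -0.30352715 -0.25182578]
6.3583
```

View pics/s1.png

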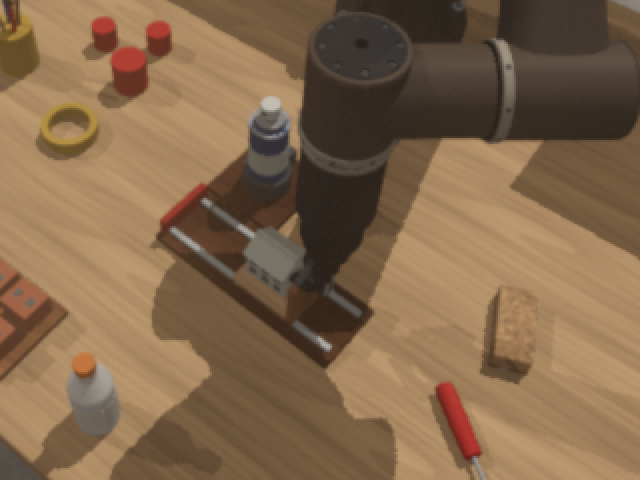

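The tool sits just outside the push board (about pixel 320,275 in the crop) and clear of the can. Pushing now.

```bash
python3 - <<'E'
from h import *
from station import env
f0=env.read_contact_force()
ys=[170,140,110,90,82]+list(np.arange(79,50,-1.5))
for y in ys:
    env.move_linear(W(125,y,75),vel=100 if y>85 else 40)
    f=env.read_contact_force()-f0; fy=RS.T@f[:2]
    print(y,st(env.read_eef_pos()).round(1),fy.round(1),round(env.read_time(),2))
    if fy[1]>18: break
c=env.read_camera("scene");cv2.imwrite("pics/s2.png",c["image"][120:360,200:520].repeat(2,0).repeat(2,1))
E
```

```text
170 [125.  169.5] [-0.5  1.1] 6.76
140 [125.  139.5] [-1.5  0.8] 7.21
110 [125.  109.5] [-1.4 -0. ] 7.66
90 [125.   89.7] [-1.2  0.8] 8.01
82 [124.9  81.8] [-1.3  1. ] 8.36
79.0 [124.9  78.8] [-0.3  0.4] 8.61
77.5 [124.9  77.4] [-0.7  1.4] 8.86
76.0 [125.   75.9] [-1.2  1.9] 9.11
74.5 [125.   74.4] [-0.9  1.1] 9.36
73.0 [125.   72.8] [-1.3  1.1] 9.61
71.5 [125.   71.3] [-0.9  0.9] 9.86
70.0 [125.   69.9] [-1.1  0.7] 10.11
68.5 [125.   69.1] [-2.6  4.5] 10.36
67.0 [125.1  69. ] [-4.7 12.6] 10.61
65.5 [125.2  68.9] [-6.9 18.9] 10.86
```

View pics/s2.png

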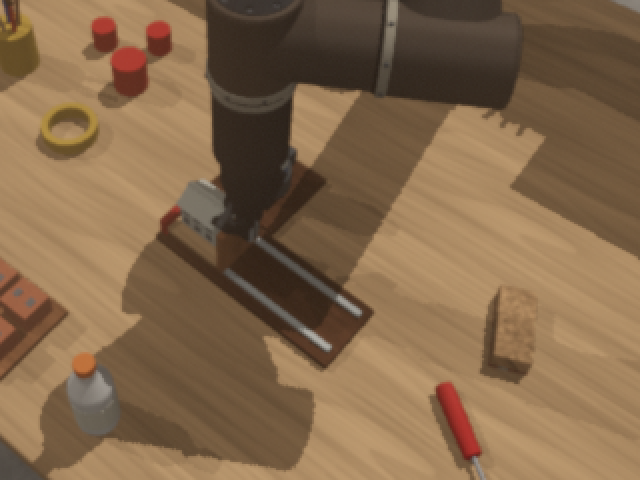

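The carriage stalled at y≈69 as the force rose to 19 N, close to the predicted 74, so it is home. Next is the nozzle.

```bash
python3 - <<'E'
from h import *
from station import env
q=down(TH+np.pi/2)
env.move_linear(W(125,85,75),vel=100)
env.move_linear(W(125,95,240),vel=250)
env.move_to(W(0,0,240),q)
c=env.read_camera("scene");cv2.imwrite("pics/s3.png",cv2.resize(c["image"][140:280,240:400],None,fx=4,fy=4,interpolation=2))
env.move_linear(W(0,0,193),vel=120)
f0=env.read_contact_force();print(f0)
for z in list(np.arange(189,172,-1.5)):
    env.move_linear(W(0,0,z),vel=40)
    f=env.read_contact_force()-f0
    print(z,env.read_eef_pos().round(1),f.round(1),round(env.read_time(),2))
    if f[2]>18: break
c=env.read_camera("scene");cv2.imwrite("pics/s4.png",cv2.resize(c["image"][140:280,240:400],None,fx=4,fy=4,interpolation=2))
E
```

```text
[-0.53222263  0.58476754 -0.13677109]
189.0 [454.4  40.9 189.3] [-0.2 -1.   0.5] 13.57
187.5 [454.6  41.  188. ] [0.5 0.  1.7] 13.82
186.0 [454.6  40.9 186.3] [0.8 0.8 3.5] 14.07
184.5 [454.6  40.9 184.8] [1.2 0.3 6.6] 14.32
183.0 [454.6  40.9 183.4] [1.  0.1 7.4] 14.57
181.5 [454.6  40.9 182.1] [-0.1  0.1  7.9] 14.82
180.0 [454.8  40.9 181.9] [-6.   0.7 20.8] 15.07
```

View pics/s3.png

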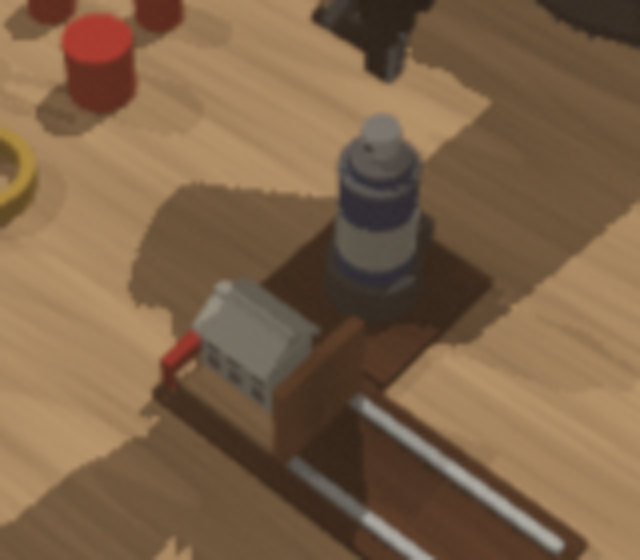

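View pics/s4.png

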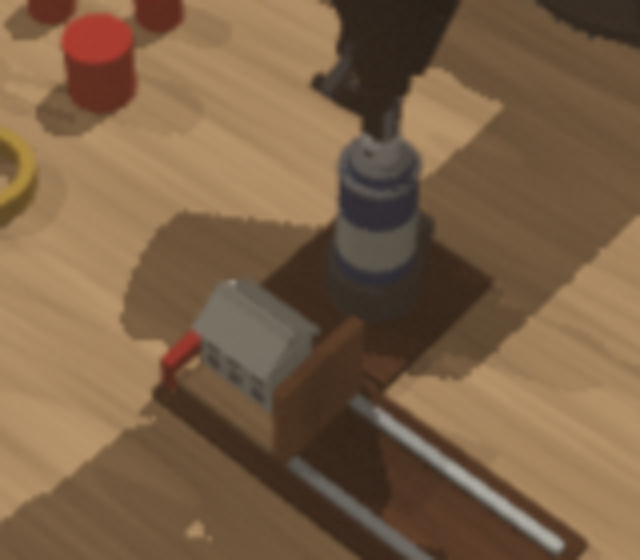

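Contact came at z≈188 and the nozzle reached full depth at z≈182, with the force going from 8 to 21 N at the hard stop. In the picture the carriage base meets the red stop at about (165,385).

Cap candidates, by scene pixel:
- (264,149): 57 mm across, lid at 57 mm height. This fits the 58 × 60 description, and the enlarged crop already showed it as clearly the biggest.
- (251,132) and (279,134): about 42 mm, too small.

Now releasing the nozzle and moving to the big cap.

```bash
python3 - <<'E'
from h import *
from station import env
env.move_linear(W(0,0,300),vel=200)
c=env.read_camera("scene");cv2.imwrite("pics/s5.png",cv2.resize(c["image"][150:220,300:380],None,fx=6,fy=6,interpolation=2))
h=cv2.cvtColor(c["image"],cv2.COLOR_BGR2HSV); 
q=down(0.0)
env.open_gripper()
env.move_to([424,-264.4,200],q)
print(env.read_time(),env.read_eef_pos(),env.read_contact_force())
c=env.read_camera("wrist");cv2.imwrite("pics/w1.png",c["image"])
import pickle;pickle.dump(c,open("w1.pkl","wb"))
h=cv2.cvtColor(c["image"],cv2.COLOR_BGR2HSV)
m=(((h[...,0]<8)|(h[...,0]>172))&(h[...,1]>150)&(h[...,2]>60)).astype(np.uint8)
k,l,s,ce=cv2.connectedComponentsWithStats(m)
for i in range(1,k):
    if s[i,4]>300: print(s[i],ce[i],onz(c,*ce[i],60).round(1))
print(proj(c,[424,-264.4,60]))
E
```

```text
17.9333 [ 424.54157238 -264.04820197  200.42076439] [ 0.33759337 -0.18791526  0.26013216]
[  53    0   48   89 2953] [77.02065696 42.68167965] [563.9 -45.3  60. ]
[ 299  163   56   62 2669] [326.39865118 194.22817535] [ 426.5 -266.6   60. ]
[ 389  205   46   47 1518] [411.85836627 228.00461133] [ 390.3 -356.4   60. ]
[ 325  243   37   48 1412] [342.28895184 266.88951841] [ 345.2 -284.1   60. ]
(np.float64(324.2266500097423), np.float64(196.6185591078531))
```

View pics/w1.png

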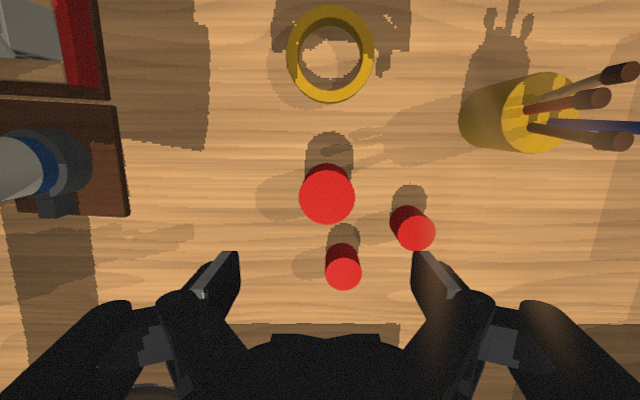

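View pics/s5.png

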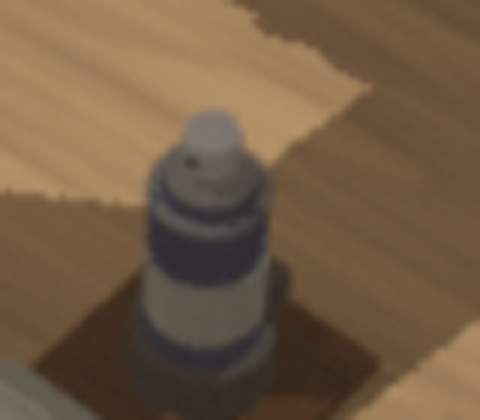

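The wrist view shows the tall cap lid at (327,197), within about 2 mm of the estimate. Both small caps, at (415,232) and (343,273), are clear of the fingers' path. The nozzle is back up. Grasping.

```bash
python3 - <<'E'
from h import *
from station import env
env.move_linear([424,-265.5,15],vel=150)
print(env.read_contact_force())
env.close_gripper(30)
print(env.read_grip_width(),env.read_contact_force(),env.read_time())
env.move_linear([424,-265.5,110],vel=120)
for n in ("scene","wrist"):
    c=env.read_camera(n)
    cv2.imwrite(f"pics/g_{n}.png",c["image"] if n=="wrist" else cv2.resize(c["image"][60:210,200:360],None,fx=4,fy=4,interpolation=2))
print(env.read_grip_width(),env.read_contact_force(),env.read_eef_pos(),env.read_time())
E
```

```text
[0.80154052 0.05321862 0.64414273]
57.491638062265146 [-1.7931926   0.48509786  4.57057392] 19.7417
57.12934422708853 [-0.09351493 -0.1878047  -0.83418121] [ 423.39455561 -265.34444822  109.09601555] 20.7833
```

View pics/g_scene.png

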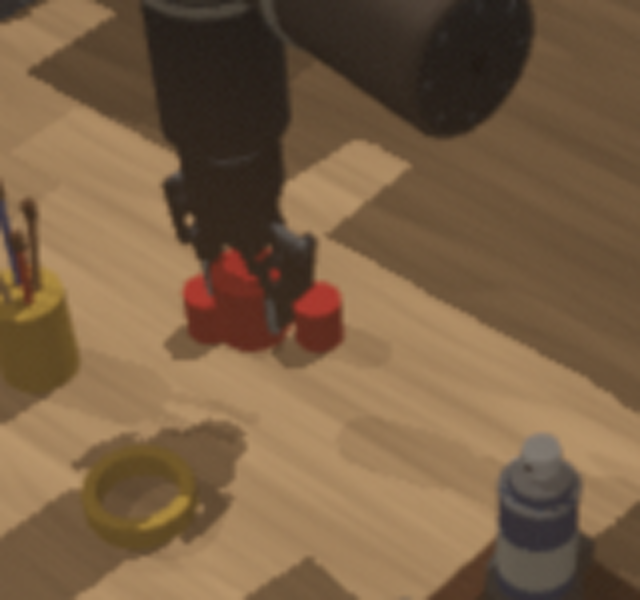

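View pics/g_wrist.png

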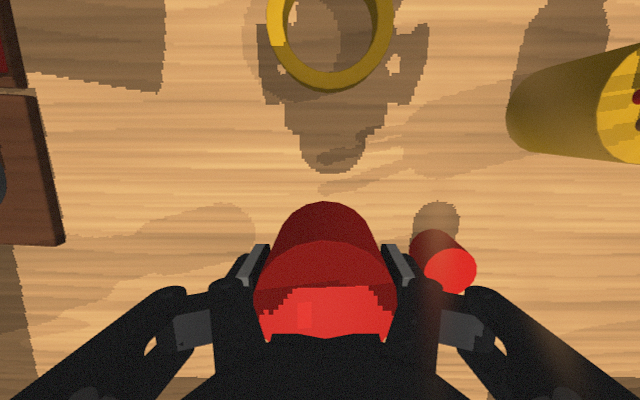

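```bash
python3 - <<'E'
from h import *
from station import env
c=env.read_camera("wrist"); p=env.read_eef_pos()
for d in((29,0,-15),(29,0,45)): print(proj(c,p+np.array(d)))
print([onz(c,322.5,202,p[2]-15)-p, onz(c,322.5,240,p[2]+45)-p])
env.move_linear([424,-265.5,270],vel=220)
env.move_to(W(0,0,270),down(0.0))
env.move_linear(W(0,0,222),vel=120)
p=env.read_eef_pos();print(p,env.read_grip_width(),env.read_time())
for n in ("scene","wrist"):
    c=env.read_camera(n)
    cv2.imwrite(f"pics/p_{n}.png",c["image"] if n=="wrist" else cv2.resize(c["image"][110:260,260:420],None,fx=4,fy=4,interpolation=2))
    if n=="scene":
        for z in (p[2]-15,150):
            # silhouette extents predicted
            for pt in ([p[0],p[1],z],): print(n,z,proj(c,pt), [ (4*(proj(c,pt)[0]-260)), 4*(proj(c,pt)[1]-110)])
E
```

```text
(np.float64(323.2294285652265), np.float64(197.51273193210184))
(np.float64(322.30993947374486), np.float64(236.8779750963663))
[array([ 26.3716684 ,   0.42161069, -15.        ]), array([27.77813948, -0.06543022, 45.        ])]
[454.57030935  40.2260557  222.37015995] 57.673022650866265 23.4333
scene 207.37015995086114 (np.float64(335.2100494985358), np.float64(166.1767494994595)) [np.float64(300.8401979941432), np.float64(224.70699799783802)]
scene 150 (np.float64(334.4820092683832), np.float64(180.24896502178262)) [np.float64(297.9280370735328), np.float64(280.9958600871305)]
```

View pics/p_scene.png

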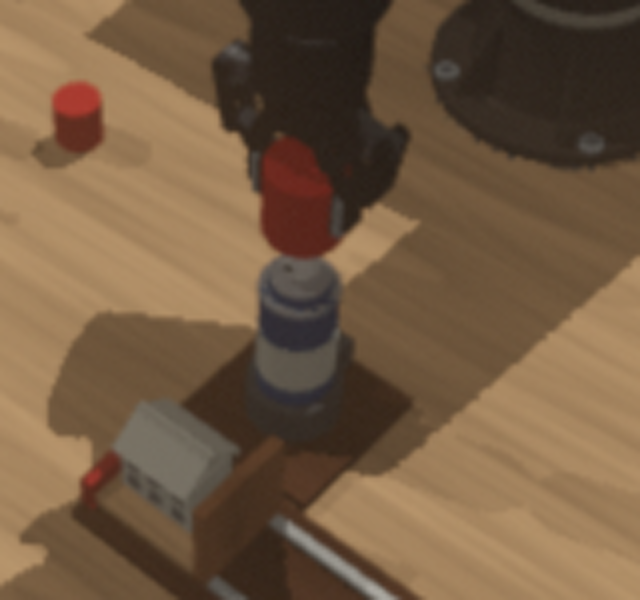

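View pics/p_wrist.png

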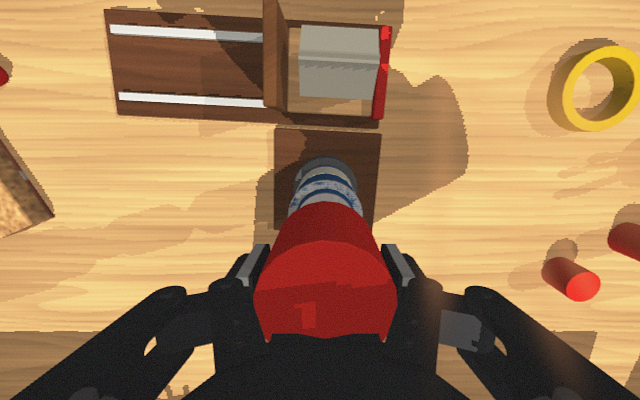

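The cap hangs level over the can: cap centre column ≈300, can ≈300 in the crop. The wrist view hints that the cap sits about 1–2 mm towards −x of the tool, so I'll correct by +1 mm and lower it with force checks.

```bash
python3 - <<'E'
from h import *
from station import env
f0=env.read_contact_force()
for z in [195,180,172,169]+list(np.arange(167.5,156,-1)):
    env.move_linear(W(1,0,z),vel=60 if z>170 else 30)
    f=env.read_contact_force()-f0
    print(z,env.read_eef_pos().round(1),f.round(1),round(env.read_time(),2))
    if f[2]>12 or np.hypot(f[0],f[1])>12: break
c=env.read_camera("scene")
cv2.imwrite("pics/q_scene.png",cv2.resize(c["image"][110:260,260:420],None,fx=4,fy=4,interpolation=2))
E
```

```text
195 [455.2  40.7 194.8] [-0.5  0.9 -0.2] 24.13
180 [454.9  40.6 179.6] [1.1 0.1 0. ] 24.53
172 [454.9  40.6 171.6] [0.6 0.3 0.9] 24.82
169 [455.1  40.7 168.9] [-0.1  0.3 -0.2] 25.07
167.5 [455.2  40.7 167.5] [-0.1 -0.4 -1. ] 25.32
166.5 [455.2  40.7 166.5] [ 0.1  0.6 -0.3] 25.57
165.5 [455.4  40.8 165.8] [-1.8  0.   4.2] 25.82
164.5 [455.4  40.8 165.8] [-6.8  0.6 14. ] 26.07
```

View pics/q_scene.png

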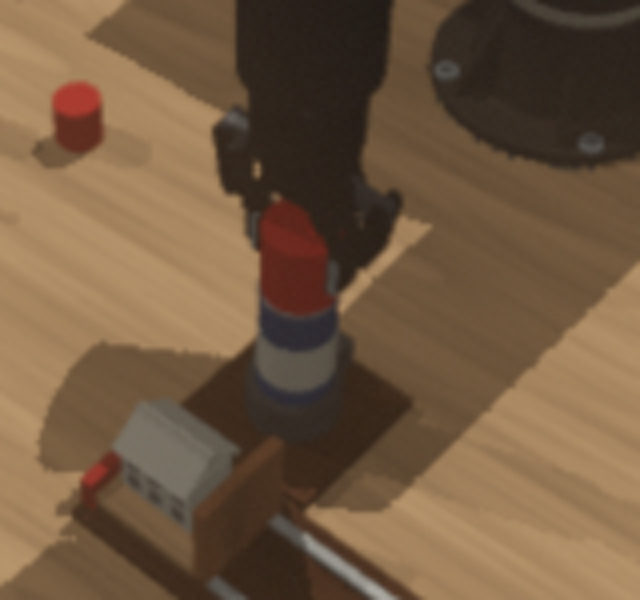

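Contact came at TCP z=165.8, against 165 expected for the rim on the ledge. Releasing.

```bash
python3 - <<'E'
from h import *
from station import env
env.move_linear(W(1,0,165.6),vel=30)
env.open_gripper(); env.pause(0.2)
env.move_linear(W(1,0,300),vel=150)
env.move_to([424,-265,300],down(0.0))
env.pause(0.3)
S=env.read_camera("scene");T=env.read_camera("top")
A=cv2.resize(S["image"][150:270,270:390],(400,400),interpolation=2);B=cv2.resize(T["image"][160:260,240:340],(400,400),interpolation=2)
cv2.imwrite("pics/end.png",np.hstack([A,B])); cv2.imwrite("pics/end_full.png",S["image"]); cv2.imwrite("pics/end_top.png",T["image"])
def lid(c,box,v):
    h=cv2.cvtColor(c["image"],cv2.COLOR_BGR2HSV);u0,v0,u1,v1=box
    m=np.zeros(h.shape[:2],np.uint8);m[v0:v1,u0:u1]=((((h[...,0]<8)|(h[...,0]>172))&(h[...,1]>150)&(h[...,2]>v))[v0:v1,u0:u1])
    k,l,s,ce=cv2.connectedComponentsWithStats(m);i=1+np.argmax(s[1:,4]);return ce[i],s[i]
for v in(120,130,145):
    a,sa=lid(S,(315,145,355,200),v);b,sb=lid(T,(295,205,325,240),190)
    print(a,sa,b,sb,[np.round(x,1) for x in tri(S,a,T,b)], onz(S,*a,210).round(1),onz(T,*b,210).round(1))
print(env.read_time(),env.read_contact_force())
E
```

```text
[331.24786325 168.37606838] [325 161  16  14 117] [310.13414634 216.69512195] [302 213  16   9  82] [array([468.4,  37.2, 208.5]), np.float64(0.3)] [469.5  38.1 210. ] [468.3  37.  210. ]
[331.18348624 168.33027523] [325 161  16  13 109] [310.13414634 216.69512195] [302 213  16   9  82] [array([468.5,  37.1, 208.6]), np.float64(0.1)] [469.5  37.9 210. ] [468.3  37.  210. ]
[331.0106383  168.27659574] [325 161  15  13  94] [310.13414634 216.69512195] [302 213  16   9  82] [array([468.6,  36.9, 208.8]), np.float64(0.4)] [469.6  37.4 210. ] [468.3  37.  210. ]
29.5917 [ 0.90781237  0.15305965 -0.76646977]
```

View pics/end.png

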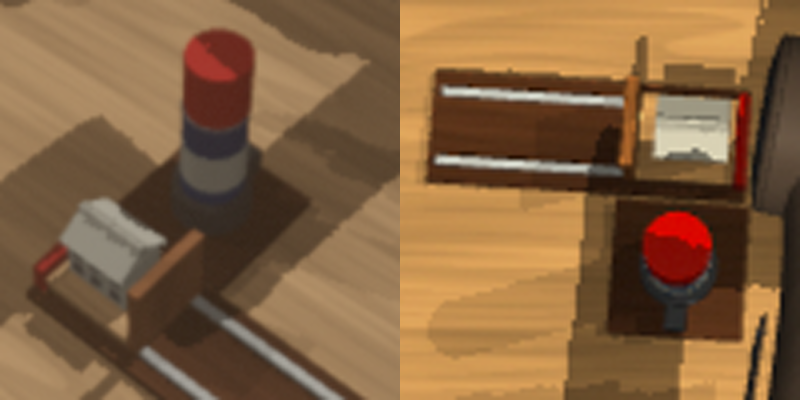

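View pics/end_full.png

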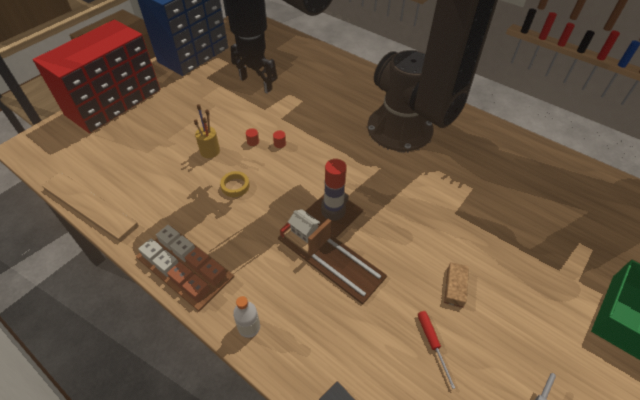

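The lid is half in shadow, so that centroid is biased. I'll repeat the fit with the whole red outline.

```bash
python3 - <<'E'
from h import *
from station import env
S=env.read_camera("scene");T=env.read_camera("top")
def red(c,box):
    h=cv2.cvtColor(c["image"],cv2.COLOR_BGR2HSV);u0,v0,u1,v1=box
    m=np.zeros(h.shape[:2],np.uint8);m[v0:v1,u0:u1]=((((h[...,0]<10)|(h[...,0]>170))&(h[...,1]>140)&(h[...,2]>50))[v0:v1,u0:u1])
    k,l,s,ce=cv2.connectedComponentsWithStats(m);i=1+np.argmax(s[1:,4]);return (l==i),s[i]
m,s=red(S,(315,145,360,205)); print(s)
r=np.nonzero(m.any(1))[0]
for y in r[::3]: x=np.nonzero(m[y])[0]; print(y,x[0],x[-1],(x[0]+x[-1])/2)
def sil(c,x0,y0,z0,z1,dz=5):
    a=np.linspace(0,2*np.pi,120); P=[proj(c,[x0+29*np.cos(t),y0+29*np.sin(t),z]) for z in (z0,z1) for t in a]
    P=np.array(P);return P.min(0).round(1),P.max(0).round(1)
print("expected seated S",sil(S,454.2,40.8,150,210)); m2,s2=red(T,(295,205,330,245)); print("T",s2,"expected",sil(T,454.2,40.8,150,210))
E
```

```text
[325 159  21  29 530]
159 333 338 335.5
162 327 344 335.5
165 325 345 335.0
168 325 345 335.0
171 325 345 335.0
174 325 344 334.5
177 325 344 334.5
180 325 344 334.5
183 326 343 334.5
186 329 341 335.0
expected seated S (array([324.3, 157.7]), array([346.4, 188.3]))
T [300 212  18  20 270] expected (array([300.2, 212.3]), array([317.7, 231.2]))
```

The outline matches the predicted seated cap to within about 1 px in both views and its axis is upright, so I'm handing in.

```bash
python3 - <<'E'
from station import env
print(env.read_time()); print(env.finish_job())
E
```

```text
29.6917
the job is handed in; nothing more can be done
None
```

The job is done and handed in at 29.7 s of the 59 s allowed; the hand-in gives no verdict.

- **Carriage:** I pushed it until it stalled against the red stop with the force rising to 19 N. In the last pictures the house is still home.
- **Nozzle:** I pressed it from 188 mm down to 182 mm, where it hit its hard stop at 21 N. It was back up in the next picture.
- **Overcap:** I used the 58 mm cap, not the two 42 mm look-alikes, and set it on the can with 14 N until contact at the expected height. After release its outline matched a fully seated cap to about 1 px in both fixed cameras, with its axis upright.
- **Bystanders:** they look unmoved in the final pictures, though I checked this by eye and did not re-measure them. The arm was clear of everything at hand-in.

**Check that disagreed:** my first fit of the lid centre was about 14 mm off because half the lid was in shadow. The repeat fit on the whole red outline agreed with a seated cap.

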